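# Upend the teal pastry brush and stand it in the crock

## Robot

A 7-joint arm with a two-finger parallel gripper is mounted at the origin on the work surface. World frame = base frame: x ahead of the robot, y to its left, z up, the work surface at z = 0. Lengths are in m, angles in rad, forces in N, time in s.
With the tool pointing down it reaches from about 0.35 to 0.9 m from the base axis. Payload 8.1 kg.
Tool frame: the origin (TCP) lies at the very end of the fingers, on their centre line; the grasp point (between the pads) lies arm.hold_point_z behind it (arm.hold_point_z is the distance from the TCP to the grasp point, in m); z points along the fingers, y is the line along which they close (so a half turn about z gives the same grasp; the last joint's range is limited). The gripper opens to 92 mm and grips with 3 to 60 N. Pads are 19 mm wide; open, the fingers measure 130 mm over their backs; the gripper's body (75 mm by 190 mm) begins 47 mm behind the grasp point.
Start: joints at [-1.392, 0.434, 0.025, 1.573, -0.012, 1.134, -0.075], TCP at [0.174, 0.6, 0.227] pointing down, gripper open.
Joint ranges: [-2.62, 2.62], [-0.44, 2.09], [-1.27, 1.32], [0.08, 2.57], [-1.32, 4.46], [0.12, 2], [-2.74, 2.74]. Speed limits (rad/s): [2.22, 2.22, 3.01, 3.01, 3.14, 3.14, 3.14].

## Interface

Orientations are given as a rotation vector (axis times angle).
In Python, from cell import arm, vision, job, cut_out gives the robot as it stands. The module is installed in compiled form; this text tells all that it offers.
- The arm moves only by the tool play_rows, never from a script. Its argument "increments" is text: rows parted by semicolons, each of 5 numbers parted by spaces: the shift along the tool's x, y, z in cm, then the turn about the tool's z in degrees, then the opening, from -1 (shut) to 1 (fully open), so that 0 is half open. A call has 1 to 5 rows; each row shifts and turns the commanded pose from where the row before left it, along the tool's axes as they then stand; what a row does not reach is not made up. A row lasts 1/12 s, in which the tool goes at most 41.7 mm and 7.16 degrees, less where a joint would pass 70% of its speed; a pose out of reach is approached as far as the arm can. A call is refused whole if a number of a shift passes 4.17 or a number of a turn 7.16, either way. A call with a gripper value outside its range is refused whole. The fingers move at their own pace and stop on an object; "grip_force" is the grip in N (left out, the last holds). Time passes only in rows, so rows that do not move let the fingers close. It gives the time, the measured TCP pose, the force, the opening and the grip force at its end, in the units of the state.
- arm.observe(): the state, without advancing time (a new reading comes with each control period).
- vision.get_image(name): name is "side" or "top"; returns a dict with "frame" (400x640x3 uint8, red, green, blue), "z_map" (400x640 float32, m along the optical axis (not along the pixel's ray), 0 where there is no reading), "mtx" (3x3 intrinsics, pixels), "cam_to_world" (4x4, takes a point from camera to world coordinates). Camera axes: x right, y up, looking along -z (the intrinsics and any distortion apply to the point x, -y, -z); pixel columns grow to the right and rows downward; lengths in m; the calibration is good to about 2 mm. A picture is of the moment at which its call begins.
- job.sign_off(): hands the job in; it is judged then, once.
Trained networks look in a picture, given as the dict that the camera call returned (one of the last four; its "shot" number tells which), for a name from the list of things; names that differ only in an ending like _2 or _b are one class to them, and where a whole thing is asked for, a point or a joint stands for the part that bears it (a point fixed in the world has none). Each returns a list of dicts, best first, with "confidence" (0 to 1); they miss things now and then, are a little off and sometimes report something else, mostly with a low value. They report only what shows in the picture. A call takes as long as a camera call. They do not tell look-alikes from the thing itself.
- cut_out(query, picture): "mask" (400x640 bool, what is visible of it) and "point" ([row, column] in pixels, amid what is visible of it).
The state is a dict: "clock": time; "joints": joint angles; "dq": joint speeds; "joint_efforts": joint torques, N m; "position": TCP position; "ee_rot": TCP orientation; "force": force on the tool from outside, world axes, zero at the start; "ft_torque": the same for the moment, N m; "width": opening from 0.0 (shut) to 1.0 (fully open); "gripper_force": force on a finger pad.
Only numpy, scipy, OpenCV 4.12 (cv2) and the standard library are available. Lean on these libraries where they do the work, as an engineer would, in place of code of your own. Each camera call takes 0.05 s, during which the arm holds its last target. There are 200 camera calls.

## Task

Pinch the teal pastry brush by its ball knob, set the knob in the seat of the wire fork stand with the bristles out of the open side, and loosen the grip so that the brush swings down and hangs bristles-down; then clamp the knob again and take the brush out of the fork, still hanging. Lower it bristles-first to the bottom of the white crock before letting go, and leave it standing there, knob up.

Things in the scene. Friction and masses are not known exactly. Their poses are not given: they have to be found in the camera images.
- brush_knob (a point): Centre of the teal brush's teal ball knob (36 mm diameter), 18 mm up while the brush lies flat. Its x axis points along the shaft from bristles to knob (x up = hanging), y level while lying. 0.14 kg, centre of mass about 118 mm from here. 40 N or more, across the shaft, holds it about level. Not wanted: the same-shaped red spatula and yellow tamper beside it; their places vary.
- brush_tip (a point): Bristle end of the teal brush on its long axis, 165 mm from the knob centre; axes as for the knob. Between them: a steel shaft 9 mm thick, then from 105 to 165 mm the head, 38 mm wide (y) by 28 mm thick (z), wider than the fork's gap: take the brush out of the fork by raising it 20 to 40 mm, then at least 70 mm out along the seat's +x.
- fork_seat (a point): Where the knob centre rests in the fixed fork, 215 mm up. x points out of its open side. Two 7 mm wires at y = +-12.5 mm (gap 18) run along x, tops 14 mm below here, rising at x = +-12 to +-24 mm to end 4 mm above. Lower the knob in, bristles towards +x, fingers outside the wires. Grip opened 5 to 15 mm, it swings down within 2 s. Post at x = -43 to -61, no higher than here; base 10 mm high.
- crock: White open round crock, fixed, z up: 100 mm high, 96 mm outside and 86 mm inside diameter; origin at the centre of its underside, inner floor 8 mm up. With the brush standing on that floor the knob centre is about 173 mm above the worktop. Let go, the brush stands or leans on the rim.
Not all that is in view belongs to the job. What is shaped like the part that bears brush_knob but blue is not meant. Leave any orange look-alike of the part that bears fork_seat alone.

How it is judged:
By the outcome, as a careful person would: the job done as asked, in the order asked, and still so for the second after the job is handed in, with the robot touching nothing.
It also fails if it takes over 67 s, if anything falls off the work surface, if the arm or the gripper's body presses on something with over 40 N, if the wrist force passes 120 N, or if a joint passes its speed limit or range.

## Working session

There is one attempt and no reset: what is moved stays moved. The work goes in short steps, Python scripts to look and compute and a tool call to move; the robot and the scene stay as the last step left them, time stands still between calls to the robot, and variables do not carry over. Pictures are saved under pics/ and viewed, at most 10 in all, crops included, and the job is handed in when it is done.

Besides the shell and the picture viewer there is one more tool, called after "Emit:" in YAML: its name, and indented under it one key for each argument. play_rows: Moves the arm, as the interface text tells. Its arguments: {"type":"object","properties":{"increments":{"type":"string"},"grip_force":{"type":"number"}},"required":["increments"]}

```bash
mkdir -p pics; cat > h.py <<'E'
import numpy as np, cv2
from cell import arm, vision, job, cut_out
def pts(im):
    z=im["z_map"]; K=im["mtx"]; h,w=z.shape
    u,v=np.meshgrid(np.arange(w),np.arange(h))
    x=(u-K[0,2])/K[0,0]*z; y=(v-K[1,2])/K[1,1]*z
    P=np.stack([x,-y,-z,np.ones_like(z)],-1)@np.array(im["cam_to_world"]).T
    P=P[...,:3]; P[z<=0]=np.nan
    return P
def save(im,n,crop=None,s=1):
    f=im["frame"][...,::-1]
    if crop: r0,r1,c0,c1=crop; f=f[r0:r1,c0:c1]
    cv2.imwrite(f"pics/{n}.png",cv2.resize(f,None,fx=s,fy=s,interpolation=cv2.INTER_CUBIC))
E
python3 - <<'E'
from h import *
np.set_printoptions(precision=3,suppress=True)
ims=[vision.get_image(n) for n in("top","side")]
cv2.imwrite("pics/a.png",np.vstack([cv2.resize(i["frame"],(480,300))[...,::-1] for i in ims]))
for im,n in zip(ims,("top","side")):
    P=pts(im); print(n,im.keys(),np.array(im["cam_to_world"]))
    for q in("brush_knob","brush_tip","fork_seat","crock"):
        for d in cut_out(q,im):
            m=d["mask"]; print(q,round(d["confidence"],2),np.round(d["point"]),m.sum(),np.nanmedian(P[m],0),np.nanmin(P[m],0),np.nanmax(P[m],0),im["frame"][m].mean(0))
s=arm.observe(); print(s, arm.hold_point_z)
E
```

```text
top dict_keys(['frame', 'z_map', 'mtx', 'cam_to_world', 'shot']) [[ 0.023  0.982 -0.19   0.246]
 [-1.     0.021 -0.014 -0.032]
 [-0.009  0.19   0.982  1.269]
 [ 0.     0.     0.     1.   ]]
brush_knob 0.9 [172. 414.] 402 [ 0.565 -0.333  0.026] [ 0.44  -0.365 -0.006] [ 0.629 -0.311  0.04 ] [ 77.361 201.853 200.908]
brush_knob 0.73 [253. 410.] 299 [ 0.311 -0.311  0.028] [ 0.25  -0.435  0.001] [ 0.345 -0.267  0.039] [ 46.431 103.89  214.746]
brush_tip 0.77 [251. 411.] 409 [ 0.307 -0.315  0.026] [ 0.25  -0.435 -0.006] [ 0.347 -0.264  0.039] [ 65.347 112.384 204.535]
brush_tip 0.61 [172. 412.] 425 [ 0.563 -0.332  0.026] [ 0.44  -0.358 -0.005] [ 0.629 -0.311  0.04 ] [ 78.595 197.28  196.464]
fork_seat 0.79 [184. 199.] 1379 [0.521 0.365 0.011] [ 0.456  0.304 -0.003] [0.626 0.46  0.224] [111.217 115.191 119.848]
fork_seat 0.67 [245. 203.] 1563 [0.324 0.342 0.011] [ 0.26   0.294 -0.005] [0.399 0.447 0.225] [223.283 135.224  45.102]
crock 0.65 [177. 272.] 858 [0.543 0.137 0.036] [ 0.485  0.085 -0.002] [0.58  0.179 0.105] [197.204 189.034 181.401]
side dict_keys(['frame', 'z_map', 'mtx', 'cam_t
[... 539 characters left out ...]
[190. 219.] 900 [0.311 0.341 0.012] [ 0.264  0.292 -0.002] [0.512 0.817 0.22 ] [214.148 145.371  89.371]
crock 0.67 [192. 300.] 960 [0.523 0.109 0.068] [ 0.485  0.084 -0.   ] [0.58  0.182 0.102] [219.023 212.017 205.084]
{'clock': 0.5, 'joints': array([-1.392,  0.435,  0.025,  1.573, -0.012,  1.134, -0.075]), 'dq': array([-0.   , -0.   ,  0.   , -0.001,  0.001,  0.   , -0.001]), 'joint_efforts': array([ -0.001, -66.714,   0.983, -31.458,  -0.061,   0.034,   0.   ]), 'position': array([0.174, 0.6  , 0.227]), 'ee_rot': array([ 0.441,  3.11 , -0.   ]), 'force': array([ 0.016,  0.279, -0.157]), 'ft_torque': array([-0.   , -0.032, -0.012]), 'gripper_force': 0.0, 'width': 1.001792166261893} 0.0188
```

View pics/a.png

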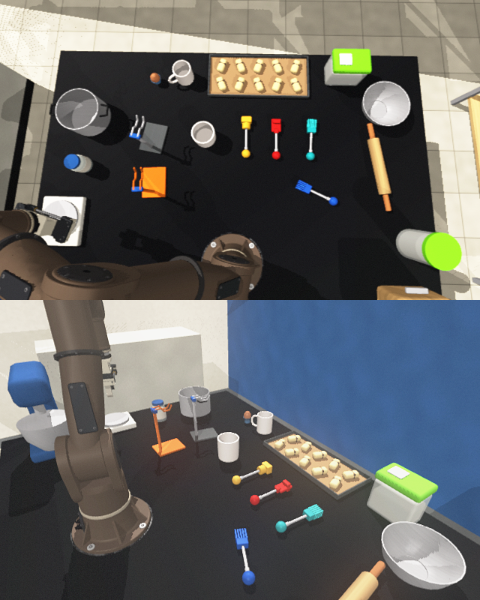

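```bash
python3 - <<'E'
from h import *
np.set_printoptions(precision=3,suppress=True)
t=vision.get_image("top"); s=vision.get_image("side")
P=pts(t); f=t["frame"].astype(int)
c=lambda im,r0,c0,h,w,S:cv2.resize(im["frame"][r0:r0+h,c0:c0+w,::-1],(400,300),interpolation=cv2.INTER_CUBIC)
cv2.imwrite("pics/b.png",np.vstack([np.hstack([c(t,145,150,75,100,4),c(s,110,190,75,100,4)]),np.hstack([c(t,140,350,105,140,3),c(t,145,230,75,100,4)])]))
# teal
for n,im in(("t",t),("s",s)):
    P=pts(im); f=im["frame"].astype(int)
    m=(f[...,1]-f[...,0]>50)&(abs(f[...,1]-f[...,2])<50)&(P[...,2]>0.005)&(P[...,2]<.06)&(P[...,1]<0)&(P[...,0]>.3)&(P[...,0]<.8)
    Q=P[m]; k=Q[Q[:,0]<.515]; hd=Q[Q[:,0]>.54]
    for a in(k,hd): print(n,len(a),a.mean(0),a.min(0),a.max(0))
    m=(P[...,2]>.18)&(P[...,2]<.25)&(P[...,0]>.4)&(P[...,0]<.7)&(P[...,1]>.2)&(P[...,1]<.5)
    r,cc=np.nonzero(m)
    print(n,"fork high");print(np.c_[r,cc,P[m],f[m]][np.argsort(cc)][:90])
    m=(P[...,2]>.09)&(P[...,2]<.115)&(P[...,0]>.4)&(P[...,0]<.65)&(P[...,1]>.05)&(P[...,1]<.22)
    print(n,"crock rim",P[m].min(0),P[m].max(0),cv2.fitEllipse(P[m][:,:2].astype(np.float32)))
E
```

```text
t 95 [ 0.455 -0.327  0.03 ] [ 0.439 -0.343  0.018] [ 0.471 -0.312  0.04 ]
t 222 [ 0.591 -0.336  0.025] [ 0.56  -0.358  0.006] [ 0.621 -0.319  0.034]
t fork high
[[181.    172.      0.486   0.392   0.212  48.    104.    206.   ]
 [182.    172.      0.483   0.391   0.213  34.     65.    132.   ]
 [180.    172.      0.488   0.39    0.216  36.     82.    167.   ]
 [177.    173.      0.496   0.387   0.218  68.    101.    177.   ]
 [178.    173.      0.494   0.387   0.217  91.    131.    218.   ]
 [179.    173.      0.492   0.388   0.214  93.    129.    205.   ]
 [182.    173.      0.483   0.387   0.215  35.     91.    191.   ]
 [181.    173.      0.486   0.389   0.212  52.    129.    241.   ]
 [180.    173.      0.489   0.389   0.213  79.    134.    236.   ]
 [177.    174.      0.497   0.385   0.217 208.    219.    242.   ]
 [183.    174.      0.481   0.386   0.21   26.     46.     92.   ]
 [180.    174.      0.488   0.384   0.217 195.    205.    236.   ]
 [181.    174.      0.486   0.385   0.215  77.    142.    241.   ]
 [182.    174.      0.483   0.385   0.213  40.    105.    215.   ]
 
[... 10899 characters left out ...]
.   ]
 [126.    264.      0.519   0.378   0.219 172.    169.    167.   ]
 [128.    265.      0.521   0.376   0.211 211.    209.    209.   ]
 [127.    265.      0.522   0.375   0.215 155.    152.    150.   ]
 [130.    265.      0.512   0.355   0.213 164.    161.    160.   ]
 [129.    265.      0.512   0.355   0.217 216.    213.    212.   ]
 [131.    266.      0.516   0.358   0.207 150.    148.    148.   ]
 [128.    266.      0.529   0.383   0.207 195.    190.    189.   ]
 [129.    266.      0.515   0.354   0.216 201.    198.    196.   ]]
s crock rim [0.485 0.085 0.09 ] [0.581 0.182 0.103] ((0.533915102481842, 0.1329343616962433), (0.09058913588523865, 0.09146744012832642), 160.40591430664062)
```

View pics/b.png

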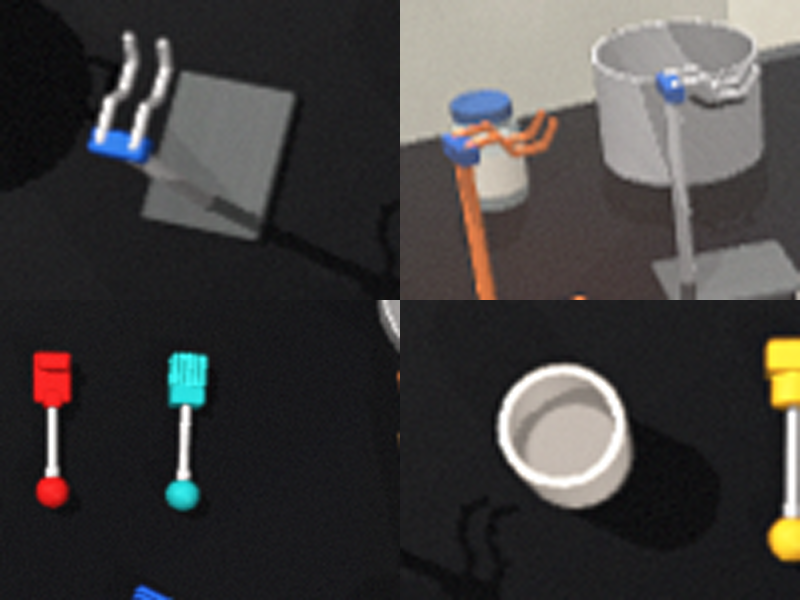

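Candidates in the top image (row, col):
- **Brush:** teal (172,414), knob at about (206,414). It could be mistaken for red (180,368), yellow (175,328) or blue (253,410).
- **Fork:** grey (184,199). The look-alike is orange (245,203).
- **Crock:** white (177,272). The look-alike is the mug at (96,241).

The crop confirms the teal brush with its knob toward the robot. It also shows the grey fork with its blue block on the post and its wires opening toward world +x, turned slightly to -y.

```bash
python3 - <<'E'
from h import *
from scipy.optimize import least_squares
np.set_printoptions(precision=4,suppress=True)
K=[];B=[];H=[]
for n in("top","side"):
    im=vision.get_image(n);P=pts(im); f=im["frame"].astype(int)
    teal=(f[...,1]-f[...,0]>50)&(abs(f[...,1]-f[...,2])<50)&(P[...,2]>0.005)&(P[...,2]<.06)&(P[...,1]<0)&(P[...,0]>.3)&(P[...,0]<.8)
    Q=P[teal]; k=Q[Q[:,0]<.515]; h=Q[Q[:,0]>.54]
    r=least_squares(lambda c:np.linalg.norm(k-np.r_[c,.018],axis=1)-.018,k.mean(0)[:2],loss="soft_l1",f_scale=.002)
    hd=cv2.minAreaRect(h[h[:,2]>.018][:,:2].astype(np.float32)); print(n,"knob",r.x,"head",hd)
    d=np.array(hd[0])-r.x; print("yaw",np.degrees(np.arctan2(d[1],d[0])),np.linalg.norm(d))
    reg=(P[...,0]>.4)&(P[...,0]<.7)&(P[...,1]>.25)&(P[...,1]<.5)
    b=reg&(P[...,2]>.004)&(P[...,2]<.02)&(f.min(-1)>50)
    print("base",b.sum(),cv2.minAreaRect(P[b][:,:2].astype(np.float32)))
    bl=reg&(P[...,2]>.2)&(P[...,2]<.23)&(f[...,2]-f[...,0]>60)
    print("blue",P[bl].mean(0),P[bl].min(0),P[bl].max(0),cv2.minAreaRect(P[bl][:,:2].astype(np.float32)))
    w=reg&(P[...,2]>.185)&(P[...,2]<.23)&~bl&(P[...,0]>.5)
    W=P[w]
    # project on fork axes for yaw guesses: want both wires clean
    best=min(((lambda v:(v[np.argsort(v)][:0],))(W[:,1]) and (np.sum([min((y-c-.0125)**2,(y-c+.0125)**2) for y in (W@np.array([-np.sin(a),np.cos(a),0]))]),np.degrees(a),c) for a in np.radians(np.arange(-20,0,1)) for c in [np.mean([np.percentile(W@np.array([-np.sin(a),np.cos(a),0]),5),np.percentile(W@np.array([-np.sin(a),np.cos(a),0]),95)])]))
    a=np.radians(best[1]); s=W@np.array([np.cos(a),np.sin(a),0])
    print("wires",len(W),best,"s",s.min(),s.max(), "z profile",[(round(e,3),round(np.median(W[abs(s-e)<.004][:,2]),3)) for e in np.arange(s.min(),s.max(),.008) if (abs(s-e)<.004).any()])
E
```

```text
top knob [ 0.4566 -0.3293] head ((0.5911873579025269, -0.3378543555736542), (0.03727332875132561, 0.06136839836835861), 86.57428741455078)
yaw -3.6324929054053827 0.13485227354228982
base 1050 ((0.5446662902832031, 0.3912277817726135), (0.16078783571720123, 0.15401986241340637), 78.8512191772461)
blue [0.4855 0.3694 0.2137] [0.4752 0.3506 0.2025] [0.4966 0.3917 0.2187] ((0.48700031638145447, 0.3713245093822479), (0.0403805747628212, 0.017742417752742767), 79.5642318725586)
wires 124 (np.float64(0.0004653202623331986), np.float64(-10.0), np.float64(0.4497349780064508)) s 0.4265532732040816 0.4945978202630319 z profile [(np.float64(0.427), np.float64(0.218)), (np.float64(0.435), np.float64(0.217)), (np.float64(0.443), np.float64(0.216)), (np.float64(0.451), np.float64(0.21)), (np.float64(0.459), np.float64(0.2)), (np.float64(0.467), np.float64(0.201)), (np.float64(0.475), np.float64(0.2)), (np.float64(0.483), np.float64(0.207)), (np.float64(0.491), np.float64(0.216))]
side knob [ 0.4577 -0.3277] head ((0.5915057063102722, -0.33782392740249634), (0.037609219551086426, 0.0611598342657089
[... 165 characters left out ...]
2606201171875)
blue [0.4843 0.3622 0.2121] [0.4759 0.3487 0.2033] [0.4952 0.3896 0.2171] ((0.486941933631897, 0.3687956631183624), (0.039918117225170135, 0.016050009056925774), 77.2282485961914)
wires 87 (np.float64(0.0006443624281579754), np.float64(-10.0), np.float64(0.45038090041180323)) s 0.4266805169814847 0.4942033930929479 z profile [(np.float64(0.427), np.float64(0.214)), (np.float64(0.435), np.float64(0.217)), (np.float64(0.443), np.float64(0.214)), (np.float64(0.451), np.float64(0.209)), (np.float64(0.459), np.float64(0.2)), (np.float64(0.467), np.float64(0.199)), (np.float64(0.475), np.float64(0.199)), (np.float64(0.483), np.float64(0.205)), (np.float64(0.491), np.float64(0.213))]
```

Emit:
play_rows:
  increments: "-2 0 -4 -3 1; -4 0 -4 -3 1; -4 0 -1 -3 1; -4 0 0 -3 1; -4 0 0 0 1"
  grip_force: 50

```text
clock: 1.12
position: [0.3412, 0.5734, 0.3054]
ee_rot: [0.107, 3.138, 0.004]
force: [0.4, 1.8, -0.6]
width: 0.995
gripper_force: 0.0
```

Emit:
play_rows:
  increments: "-4 0 0 0 1; -4 -1 0 0 1; -3 -3 0 0 1; 0 -4 0 0 1; 0 -4 0 0 1"

```text
clock: 1.53
position: [0.4419, 0.4442, 0.3021]
ee_rot: [0.118, 3.139, -0.002]
force: [0.4, 0.7, 0.0]
width: 1.001
gripper_force: 0.0
```

Emit:
play_rows:
  increments: "0 -4 0 0 1; 0 -4 0 0 1; 0 -4 0 0 1; 0 -4 0 0 1; 0 -4 0 0 1"

```text
clock: 1.95
position: [0.425, 0.2451, 0.3036]
ee_rot: [0.114, 3.139, 0.001]
force: [1.5, 0.2, 0.0]
width: 1.004
gripper_force: 0.0
```

Emit:
play_rows:
  increments: "0 -4 0 0 1; 0 -4 0 0 1; 0 -4 0 0 1; 0 -4 0 0 1; 0 -4 0 0 1"

```text
clock: 2.37
position: [0.4104, 0.0457, 0.3037]
ee_rot: [0.114, 3.139, 0.001]
force: [2.3, -0.5, 0.3]
width: 0.998
gripper_force: 0.0
```

Emit:
play_rows:
  increments: "-2 -4 0 0 1; -2 -4 0 0 1; -2 -4 0 0 1; -1 -4 0 0 1; 0 -4 0 0 1"

```text
clock: 2.78
position: [0.4642, -0.1504, 0.3037]
ee_rot: [0.112, 3.138, -0.001]
force: [0.7, -0.5, 1.3]
width: 1.0
gripper_force: 0.0
```

Emit:
play_rows:
  increments: "0 -4 2 0 1; 0 -4 4 0 1; 0 -4 4 0 1; 0 -3 4 0 1; 0 -1 1 0 1"

```text
clock: 3.2
position: [0.4504, -0.2822, 0.1787]
ee_rot: [-0.119, -3.135, 0.0]
force: [-0.8, 1.3, -0.5]
width: 1.0
gripper_force: 0.0
```

Emit:
play_rows:
  increments: "0 0 0 0 1; 0 0 0 0 1"

```text
clock: 3.37
position: [0.4529, -0.2795, 0.1824]
ee_rot: [-0.116, -3.138, -0.001]
force: [-0.5, 0.7, -0.2]
width: 1.001
gripper_force: 0.0
```

```bash
python3 - <<'E'
from h import *
im=vision.get_image("side"); save(im,"c",(150,400,230,530),2)
s=arm.observe();print(s["position"],s["ee_rot"],s["joints"])
E
```

```text
[ 0.4538275  -0.27898294  0.18317402] [1.13495378e-01 3.13896436e+00 3.17336012e-04] [ 0.04267521  0.35077405  0.53882513  1.88789978 -0.21747209  0.96022005
  2.17871088]
```

View pics/c.png

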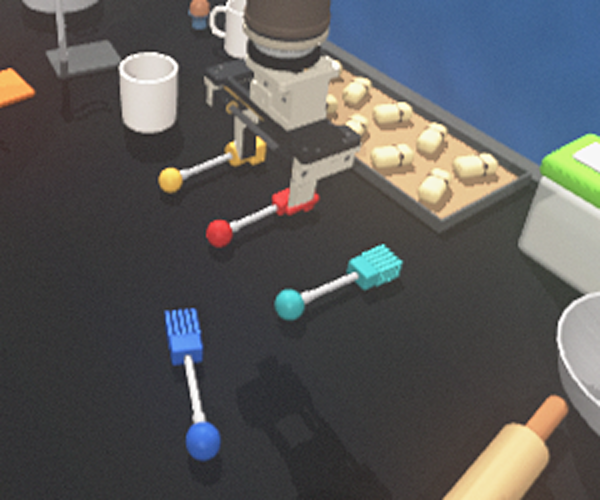

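Emit:
play_rows:
  increments: "-0.7 -2 1 0 1; 0 -2 1 0 1; 0 -1 2 0 1; 0 0 3 0 1; 0 0 3 0 1"

```text
clock: 3.83
position: [0.4591, -0.3299, 0.0839]
ee_rot: [0.111, 3.135, -0.003]
force: [0.1, -0.6, -0.9]
width: 1.001
gripper_force: 0.0
```

Emit:
play_rows:
  increments: "0 0 0 0 1; 0 0 0 0 1; 0 0 0 0 1"

```text
clock: 4.08
position: [0.4582, -0.3297, 0.0847]
ee_rot: [0.112, 3.137, -0.001]
force: [0.6, 0.3, 0.6]
width: 1.0
gripper_force: 0.0
```

Emit:
play_rows:
  increments: "0.1 0.1 2.5 0 1; 0 0 2.5 0 1; 0 0 2 0 1; 0 0 1.1 0 1; 0 0 0 0 1"

```text
clock: 4.5
position: [0.4563, -0.3283, 0.0015]
ee_rot: [0.112, 3.139, 0.001]
force: [0.7, 0.4, -0.5]
width: 1.0
gripper_force: 0.0
```

Emit:
play_rows:
  increments: "0 0 0 0 -0.1; 0 0 0 0 -0.4; 0 0 0 0 -1; 0 0 0 0 -1; 0 0 0 0 -1"
  grip_force: 55

```text
clock: 4.92
position: [0.4562, -0.3289, 0.0023]
ee_rot: [0.114, 3.138, -0.001]
force: [-0.6, 0.1, -0.5]
width: 0.692
gripper_force: 0.0
```

Emit:
play_rows:
  increments: "0 0 0 0 -1; 0 0 0 0 -1; 0 0 0 0 -1; 0 0 0 0 -1; 0 0 0 0 -1"

```text
clock: 5.33
position: [0.4557, -0.3287, 0.0015]
ee_rot: [-0.114, -3.139, -0.0]
force: [0.1, -0.9, 0.1]
width: 0.367
gripper_force: 55.0
```

Emit:
play_rows:
  increments: "0 0 0 0 -1; 0 0 -0.5 0 -1; 0 0 -1 0 -1; 0 0 -2 0 -1; 0 0 -3 0 -1"

```text
clock: 5.75
position: [0.4542, -0.3277, 0.0661]
ee_rot: [-0.114, -3.136, -0.003]
force: [0.8, -0.0, -0.8]
width: 0.369
gripper_force: 55.0
```

Emit:
play_rows:
  increments: "0 0 -3 0 -1; 0 0 -3 0 -1; 0 0 -3 0 -1; 0 0 -3 0 -1; 0 0 -3 0 -1"

```text
clock: 6.17
position: [0.455, -0.3286, 0.2189]
ee_rot: [0.115, 3.139, 0.0]
force: [0.8, -0.3, -2.4]
width: 0.368
gripper_force: 55.0
```

Emit:
play_rows:
  increments: "0 0 -3 0 -1; 0 0 -3 0 -1; 0 0 -3 0 -1; 0 0 -1 0 -1; 0 0 0 0 -1"

```text
clock: 6.58
position: [0.4563, -0.3297, 0.3198]
ee_rot: [0.114, 3.135, -0.003]
force: [0.4, -0.4, -2.9]
width: 0.373
gripper_force: 55.0
```

```bash
python3 - <<'E'
from h import *
im=vision.get_image("side"); save(im,"d",(50,300,280,580),2)
s=arm.observe();print(s["position"],s["ee_rot"],s["joints"],s["width"],s["force"])
E
```

```text
[ 0.45571086 -0.32890502  0.31745077] [ 1.13942376e-01  3.13763511e+00 -8.58499554e-04] [ 0.0830024   0.28552981  0.59506754  1.62509951 -0.16625457  1.27998478
  2.20501431] 0.3655395732176401 [-0.51189488 -0.38920405 -1.09969502]
```

View pics/d.png

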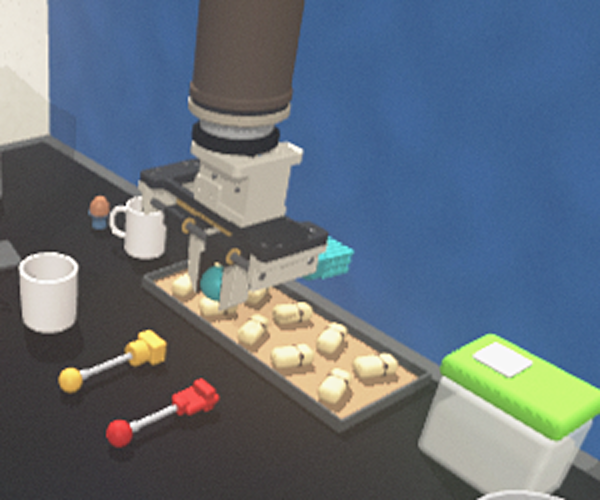

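Emit:
play_rows:
  increments: "0 1 0 0 -1; -1 3 0 0 -1; -1 4 0 0 -1; -1 4 0 0 -1; 0 4 0 0 -1"

```text
clock: 7.05
position: [0.4975, -0.168, 0.3143]
ee_rot: [-0.112, -3.136, -0.001]
force: [0.5, 0.8, -1.4]
width: 0.364
gripper_force: 55.0
```

Emit:
play_rows:
  increments: "0 4 0 0 -1; 0 4 0 0 -1; 0 4 0 0 -1; 0 4 0 0 -1; 0 4 0 0 -1"

```text
clock: 7.47
position: [0.5099, 0.0308, 0.3147]
ee_rot: [-0.113, -3.136, 0.001]
force: [0.4, -0.1, -0.1]
width: 0.368
gripper_force: 55.0
```

Emit:
play_rows:
  increments: "0 4 0 0 -1; 0 4 0 0 -1; 0 4 0 0 -1; 0 4 0 0 -1; 0 4 0 0 -1"

```text
clock: 7.88
position: [0.5242, 0.2299, 0.3144]
ee_rot: [-0.113, -3.136, 0.002]
force: [1.4, -0.3, -0.8]
width: 0.372
gripper_force: 55.0
```

Emit:
play_rows:
  increments: "0 2 0 3 -1; 0 1 0 3 -1; 0 0 0 1 -1; 0 0 0 0 -1; 0 0 0 0 -1"

```text
clock: 8.3
position: [0.5284, 0.2561, 0.3156]
ee_rot: [-0.305, -3.125, 0.003]
force: [0.1, -0.5, -0.3]
width: 0.37
gripper_force: 55.0
```

Emit:
play_rows:
  increments: "0.5 3 1 0 -1; 0.5 4 1 0 -1; 0 3 0.5 0 -1; 0 0.5 0 0 -1; 0 0 0 0 -1"

```text
clock: 8.72
position: [0.5387, 0.3636, 0.2902]
ee_rot: [-0.301, -3.126, 0.002]
force: [-0.6, -0.8, -2.4]
width: 0.37
gripper_force: 55.0
```

Emit:
play_rows:
  increments: "0 0 0 0 -1; 0 0 0 0 -1"

```text
clock: 8.88
position: [0.5402, 0.3599, 0.292]
ee_rot: [0.309, 3.126, -0.001]
force: [-0.9, -0.5, -2.3]
width: 0.368
gripper_force: 55.0
```

```bash
python3 - <<'E'
from h import *
from scipy.optimize import least_squares
np.set_printoptions(precision=4,suppress=True)
s=arm.observe();print(s["position"],s["ee_rot"],s["joints"],s["width"],s["force"])
ims={n:vision.get_image(n) for n in("top","side")}
c=lambda im,r0,c0,h,w:cv2.resize(im["frame"][r0:r0+h,c0:c0+w,::-1],(400,400),interpolation=cv2.INTER_CUBIC)
cv2.imwrite("pics/e.png",np.hstack([c(ims["top"],110,120,120,120),c(ims["side"],70,200,120,120)]))
for n,im in ims.items():
    P=pts(im); f=im["frame"].astype(int)
    m=(f[...,1]-f[...,0]>40)&(abs(f[...,1]-f[...,2])<50)&(P[...,2]>0.2)&(P[...,2]<.4)&(P[...,1]>0.2)&(P[...,1]<.45)&(P[...,0]>.45)&(P[...,0]<.75)
    Q=P[m]; k=Q[Q[:,0]<.58]; h=Q[Q[:,0]>.61]
    print(n,len(k),len(h),k.mean(0) if len(k) else 0,h.mean(0) if len(h) else 0,h.min(0) if len(h) else 0,h.max(0) if len(h) else 0)
    if len(k)>8:
        r=least_squares(lambda c:np.linalg.norm(k-c,axis=1)-.018,k.mean(0)-[0,0,.01],loss="soft_l1",f_scale=.002);print("knob",r.x)
E
```

```text
[0.5402 0.3599 0.292 ] [ 0.3093  3.1256 -0.001 ] [-0.8528  0.4375  0.2801  1.4266 -0.121   1.2943  0.8088] 0.36849320296823135 [-0.8566 -0.5474 -2.2753]
top 0 376 0 [0.6718 0.3299 0.3082] [0.6407 0.3095 0.2859] [0.7057 0.3536 0.3155]
side 8 161 [0.5282 0.3558 0.3093] [0.6712 0.3232 0.3026] [0.6414 0.3097 0.285 ] [0.7049 0.3496 0.3149]
```

View pics/e.png

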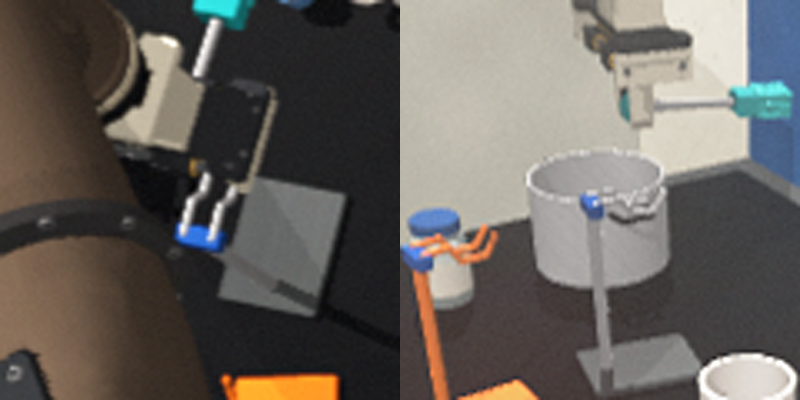

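Emit:
play_rows:
  increments: "0.3 0 1.5 0 -1; 0 0 2 0 -1; 0 0 2 0 -1; 0 0 1 0 -1; 0 0 0 0 -1"

```text
clock: 9.4
position: [0.5355, 0.3615, 0.2246]
ee_rot: [-0.306, -3.124, 0.004]
force: [0.2, 0.0, -1.7]
width: 0.368
gripper_force: 55.0
```

Emit:
play_rows:
  increments: "0 0 1 0 -1; 0 0 0.5 0 -1; 0 0 0 0 -1; 0 0 0 0 -1"

```text
clock: 9.73
position: [0.5366, 0.3631, 0.2119]
ee_rot: [0.305, 3.126, 0.0]
force: [0.1, 0.1, -1.4]
width: 0.368
gripper_force: 55.0
```

```bash
python3 - <<'E'
from h import *
np.set_printoptions(precision=4,suppress=True)
s=arm.observe();print(s["position"],s["ee_rot"],s["width"],s["force"],s["ft_torque"])
ims={n:vision.get_image(n) for n in("top","side")}
c=lambda im,r0,c0,h,w:cv2.resize(im["frame"][r0:r0+h,c0:c0+w,::-1],(400,400),interpolation=cv2.INTER_CUBIC)
cv2.imwrite("pics/f.png",np.hstack([c(ims["top"],120,130,80,80),c(ims["side"],90,220,80,80)]))
E
```

```text
[0.5366 0.3631 0.2119] [0.3053 3.1264 0.0004] 0.3683938648725692 [ 0.0893  0.1277 -1.3535] [0.0205 0.1702 0.021 ]
```

View pics/f.png

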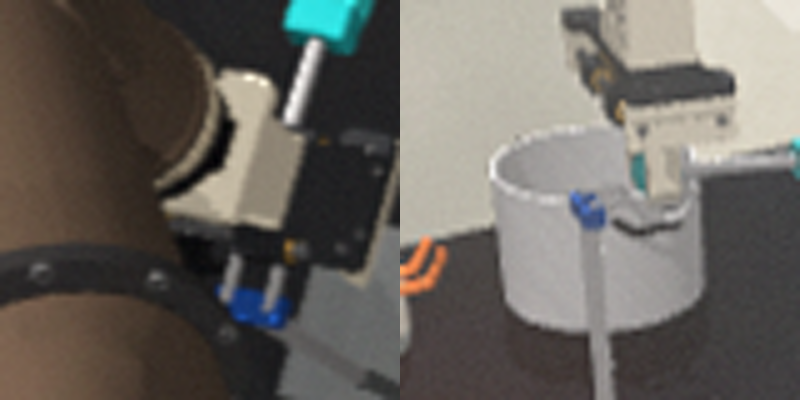

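Emit:
play_rows:
  increments: "0 0 0.3 0 -1; 0 0 0.3 0 -1; 0 0 0.2 0 -1; 0 0 0 0 -1; 0 0 0 0 -1"

```text
clock: 10.25
position: [0.5363, 0.363, 0.2034]
ee_rot: [-0.305, -3.126, 0.0]
force: [0.2, 0.3, -0.1]
width: 0.367
gripper_force: 55.0
```

Emit:
play_rows:
  increments: "0 0 0.2 0 -1; 0 0 0.2 0 -1; 0 0 0 0 -1; 0 0 0 0 -1"

```text
clock: 10.58
position: [0.5363, 0.363, 0.1994]
ee_rot: [-0.305, -3.126, 0.0]
force: [-0.6, 0.2, -1.8]
width: 0.369
gripper_force: 55.0
```

Emit:
play_rows:
  increments: "0 0 0.15 0 -1; 0 0 0 0 -1; 0 0 0 0 -1"

```text
clock: 10.83
position: [0.5366, 0.3633, 0.1984]
ee_rot: [0.305, 3.126, 0.001]
force: [0.4, 1.2, 0.5]
width: 0.37
gripper_force: 55.0
```

Emit:
play_rows:
  increments: "0 0 0.15 0 -1; 0 0 0 0 -1; 0 0 0 0 -1"

```text
clock: 11.08
position: [0.5369, 0.3633, 0.1981]
ee_rot: [0.305, 3.125, 0.002]
force: [-2.2, -1.5, 9.4]
width: 0.367
gripper_force: 55.0
```

Emit:
play_rows:
  increments: "0 0 0 0 -0.2; 0 0 0 0 -0.1; 0 0 0 0 -0.05; 0 0 0 0 -0.05; 0 0 0 0 -0.05"

```text
clock: 11.5
position: [0.5363, 0.363, 0.1963]
ee_rot: [-0.305, -3.126, 0.001]
force: [-0.4, -0.6, -0.8]
width: 0.476
gripper_force: 0.0
```

Emit:
play_rows:
  increments: "0 0 0 0 -0.05; 0 0 0 0 -0.05; 0 0 0 0 -0.05; 0 0 0 0 -0.05; 0 0 0 0 -0.05"

```text
clock: 11.92
position: [0.5364, 0.3631, 0.1965]
ee_rot: [-0.305, -3.127, -0.0]
force: [0.0, 1.2, 0.3]
width: 0.477
gripper_force: 0.0
```

Emit:
play_rows:
  increments: "0 0 0 0 -0.05; 0 0 0 0 -0.05; 0 0 0 0 -0.05; 0 0 0 0 -0.05; 0 0 0 0 -0.05"

```text
clock: 12.33
position: [0.5364, 0.3631, 0.1966]
ee_rot: [0.305, 3.127, 0.0]
force: [-0.1, -0.6, 0.4]
width: 0.475
gripper_force: 0.0
```

Emit:
play_rows:
  increments: "0 0 0 0 -0.05; 0 0 0 0 -0.05; 0 0 0 0 -0.05; 0 0 0 0 -0.05; 0 0 0 0 -0.05"

```text
clock: 12.75
position: [0.5365, 0.3631, 0.1966]
ee_rot: [0.305, 3.127, 0.0]
force: [0.6, 0.2, -0.9]
width: 0.476
gripper_force: 0.0
```

Emit:
play_rows:
  increments: "0 0 0 0 -0.05; 0 0 0 0 -0.05; 0 0 0 0 -0.05; 0 0 0 0 -0.05; 0 0 0 0 -0.05"

```text
clock: 13.17
position: [0.5365, 0.363, 0.1966]
ee_rot: [0.305, 3.127, 0.0]
force: [-1.1, 0.3, -0.2]
width: 0.475
gripper_force: 0.0
```

```bash
python3 - <<'E'
from h import *
np.set_printoptions(precision=4,suppress=True)
s=arm.observe();print(s["position"],s["ee_rot"],s["width"],s["force"],s["ft_torque"])
im=vision.get_image("side"); save(im,"g",(80,230,200,350),4)
P=pts(im); f=im["frame"].astype(int)
m=(f[...,1]-f[...,0]>40)&(abs(f[...,1]-f[...,2])<50)&(P[...,1]>0.2)&(P[...,1]<.45)&(P[...,0]>.4)&(P[...,0]<.75)
Q=P[m];h=Q[Q[:,2]<.15];k=Q[Q[:,2]>.18];print(len(k),len(h),h.mean(0),h.min(0),h.max(0),k.mean(0))
E
```

```text
[0.5365 0.363  0.1966] [0.3053 3.1267 0.    ] 0.4749657470877467 [-1.1116  0.269  -0.2041] [0.0031 0.0203 0.0085]
9 134 [0.5329 0.3534 0.0828] [0.5202 0.3419 0.0029] [0.5805 0.4215 0.1142] [0.523  0.3577 0.2208]
```

View pics/g.png

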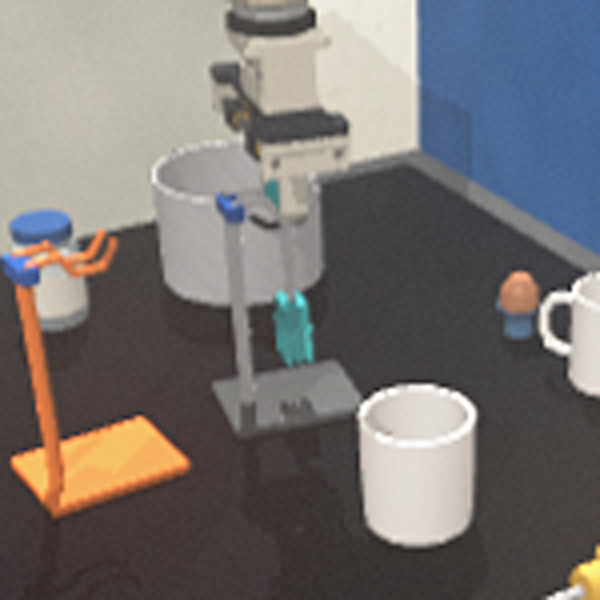

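The picture shows the brush hanging bristles-down in the grey fork, its head at about (293,328) in the crop. Next I clamp the knob again.

Emit:
play_rows:
  increments: "0 0 0 0 -0.3; 0 0 0 0 -1; 0 0 0 0 -1; 0 0 0 0 -1; 0 0 0 0 -1"
  grip_force: 58

```text
clock: 13.63
position: [0.5365, 0.3632, 0.1966]
ee_rot: [0.305, 3.127, 0.0]
force: [0.3, 0.7, -0.1]
width: 0.367
gripper_force: 58.0
```

Emit:
play_rows:
  increments: "0 0 0 0 -1; 0 0 -0.5 0 -1; 0 0 -1 0 -1; 0 0 -1 0 -1; 0 0 -0.6 0 -1"

```text
clock: 14.05
position: [0.537, 0.3632, 0.2296]
ee_rot: [0.305, 3.125, 0.002]
force: [-0.5, -0.6, -0.6]
width: 0.368
gripper_force: 58.0
```

Emit:
play_rows:
  increments: "0 0 0 0 -1; 0 0 0 0 -1"

```text
clock: 14.22
position: [0.5367, 0.3632, 0.2284]
ee_rot: [0.305, 3.126, 0.002]
force: [-0.7, -0.3, -1.1]
width: 0.367
gripper_force: 58.0
```

Emit:
play_rows:
  increments: "-0.5 0 0 0 -1; -1.5 0 0 0 -1; -2 0 0 0 -1; -2 0 0 0 -1; -2 0 0 0 -1"

```text
clock: 14.63
position: [0.6158, 0.3471, 0.227]
ee_rot: [-0.305, -3.126, 0.001]
force: [0.3, -0.3, -0.9]
width: 0.368
gripper_force: 58.0
```

Emit:
play_rows:
  increments: "-2 0 0 0 -1; -1 0 -1 0 -1; 0 0 -2 0 -1; 0 0 -2 0 -1; 0 0 -1 0 -1"

```text
clock: 15.05
position: [0.6454, 0.3415, 0.2892]
ee_rot: [0.306, 3.125, 0.001]
force: [0.4, -0.1, -1.2]
width: 0.37
gripper_force: 58.0
```

Emit:
play_rows:
  increments: "0 0 0 0 -1; 0 0 0 0 -1"

```text
clock: 15.22
position: [0.6444, 0.3418, 0.2871]
ee_rot: [0.305, 3.127, 0.0]
force: [0.7, 0.3, -2.0]
width: 0.37
gripper_force: 58.0
```

Emit:
play_rows:
  increments: "0.5 -1 0 0 -1; 1 -2.5 0 0 -1; 1 -3 0 0 -1; 1 -3 0 0 -1; 1 -3 0 0 -1"

```text
clock: 15.63
position: [0.5742, 0.2266, 0.2856]
ee_rot: [-0.304, -3.125, 0.002]
force: [0.7, -0.0, -0.6]
width: 0.366
gripper_force: 58.0
```

Emit:
play_rows:
  increments: "1 -3 0 0 -1; 1 -3 0 0 -1; 0.3 -2.5 0 0 -1; 0 -1.2 0 0 -1; 0 -0.4 0 0 -1"

```text
clock: 16.05
position: [0.5331, 0.1306, 0.2869]
ee_rot: [-0.309, -3.125, 0.001]
force: [-0.5, -0.3, -1.5]
width: 0.368
gripper_force: 58.0
```

Emit:
play_rows:
  increments: "0 0 0 0 -1; 0 0 0 0 -1; 0 0 0 0 -1"

```text
clock: 16.3
position: [0.5341, 0.135, 0.287]
ee_rot: [-0.302, -3.126, -0.0]
force: [0.7, -0.0, -1.3]
width: 0.371
gripper_force: 58.0
```

```bash
python3 - <<'E'
from h import *
np.set_printoptions(precision=4,suppress=True)
s=arm.observe();print(s["position"],s["ee_rot"],s["width"],s["force"])
im=vision.get_image("side"); save(im,"i",(90,240,220,370),4)
P=pts(im); f=im["frame"].astype(int)
m=(f[...,1]-f[...,0]>40)&(abs(f[...,1]-f[...,2])<50)&(P[...,1]>0.03)&(P[...,1]<.3)&(P[...,0]>.4)&(P[...,0]<.75)&(P[...,2]>.1)
Q=P[m];h=Q[Q[:,2]<.22];k=Q[Q[:,2]>.25];print(len(k),len(h),h.mean(0),h.min(0),h.max(0),k.mean(0))
E
```

```text
[0.5341 0.135  0.287 ] [-0.3018 -3.1265 -0.0003] 0.3708638645218742 [ 0.7359 -0.0108 -1.2553]
30 200 [0.5289 0.1264 0.1744] [0.517  0.1136 0.1408] [0.5457 0.1533 0.2024] [0.5207 0.1314 0.3081]
```

View pics/i.png

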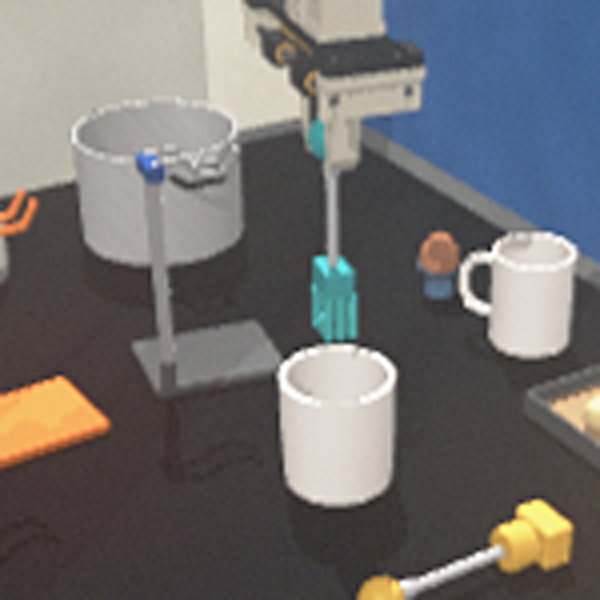

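Emit:
play_rows:
  increments: "0 -0.1 1 0 -1; 0 0 2 0 -1; 0 0 2.5 0 -1; 0 0 2.5 0 -1; 0 0 2 0 -1"

```text
clock: 16.77
position: [0.533, 0.1326, 0.185]
ee_rot: [-0.304, -3.126, 0.001]
force: [-0.1, -0.4, -1.6]
width: 0.373
gripper_force: 58.0
```

Emit:
play_rows:
  increments: "0 0 1.5 0 -1; 0 0 0.8 0 -1; 0 0 0 0 -1; 0 0 0 0 -1; 0 0 0 0 -1"

```text
clock: 17.18
position: [0.5344, 0.1325, 0.1654]
ee_rot: [0.305, 3.125, 0.001]
force: [0.4, -0.6, -1.7]
width: 0.371
gripper_force: 58.0
```

Emit:
play_rows:
  increments: "0 0 0.3 0 -1; 0 0 0.3 0 -1; 0 0 0 0 -1; 0 0 0 0 -1"

```text
clock: 17.52
position: [0.5337, 0.1323, 0.1587]
ee_rot: [0.305, 3.127, 0.0]
force: [-0.8, 0.5, -0.6]
width: 0.371
gripper_force: 58.0
```

Emit:
play_rows:
  increments: "0 0 0.2 0 -1; 0 0 0 0 -1; 0 0 0 0 -1"

```text
clock: 17.77
position: [0.5337, 0.1322, 0.1565]
ee_rot: [-0.305, -3.127, 0.0]
force: [0.6, 0.3, -0.9]
width: 0.367
gripper_force: 58.0
```

Emit:
play_rows:
  increments: "0 0 0.15 0 -1; 0 0 0 0 -1; 0 0 0 0 -1"

```text
clock: 18.02
position: [0.5337, 0.1322, 0.155]
ee_rot: [-0.305, -3.127, 0.0]
force: [-0.2, -0.1, -1.3]
width: 0.369
gripper_force: 58.0
```

Emit:
play_rows:
  increments: "0 0 0.15 0 -1; 0 0 0 0 -1; 0 0 0 0 -1"

```text
clock: 18.27
position: [0.5348, 0.1323, 0.1547]
ee_rot: [0.305, 3.124, 0.002]
force: [-0.6, 0.5, 7.7]
width: 0.368
gripper_force: 58.0
```

Emit:
play_rows:
  increments: "0 0 0 0 -0.2; 0 0 0 0 -0.1; 0 0 0 0 0; 0 0 0 0 0.2; 0 0 0 0 0.4"

```text
clock: 18.68
position: [0.5337, 0.1322, 0.1534]
ee_rot: [-0.305, -3.127, 0.0]
force: [0.6, -0.3, -0.4]
width: 0.597
gripper_force: 0.0
```

Emit:
play_rows:
  increments: "0 0 0 0 0.6; 0 0 0 0 0.8; 0 0 0 0 1; 0 0 0 0 1; 0 0 0 0 1"

```text
clock: 19.1
position: [0.5337, 0.1322, 0.1535]
ee_rot: [-0.305, -3.127, 0.0]
force: [0.1, 0.1, 0.1]
width: 0.959
gripper_force: 0.0
```

Emit:
play_rows:
  increments: "0 0 -0.5 0 1; 0 0 -1 0 1; 0 0 -2 0 1; 0 0 -2 0 1; 0 0 -2 0 1"

```text
clock: 19.52
position: [0.5338, 0.1321, 0.2303]
ee_rot: [0.306, 3.126, 0.0]
force: [-0.0, 0.5, 0.4]
width: 1.004
gripper_force: 0.0
```

Emit:
play_rows:
  increments: "0 0 -2 0 1; 0 0 -2 0 1; 0 0 -1 0 1; 0 0 0 0 1; 0 0 0 0 1"

```text
clock: 19.93
position: [0.5338, 0.1323, 0.2788]
ee_rot: [0.305, 3.126, 0.001]
force: [-0.4, 0.0, -0.0]
width: 1.001
gripper_force: 0.0
```

```bash
python3 - <<'E'
from h import *
s=arm.observe();print(s["position"],s["force"],s["width"])
a=vision.get_image("side"); save(a,"j",(70,230,200,360),4)
P=pts(a); f=a["frame"].astype(int)
m=(f[...,1]-f[...,0]>40)&(abs(f[...,1]-f[...,2])<50)&(P[...,1]>0.03)&(P[...,1]<.3)&(P[...,0]>.4)&(P[...,0]<.75)&(P[...,2]>.1)
print(P[m].mean(0),P[m].min(0),P[m].max(0))
E
```

```text
[0.53382009 0.13226364 0.27876465] [-4.46548333e-01  2.12469633e-04 -3.82194491e-02] 1.0014135521767435
[0.52878505 0.12463403 0.17918091] [0.51603712 0.11461984 0.16185762] [0.54494539 0.14295923 0.19304445]
```

View pics/j.png

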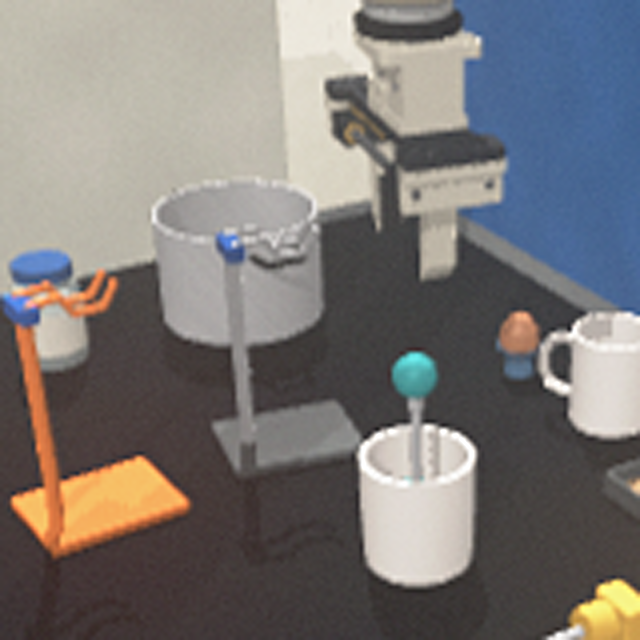

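The brush stands upright in the white crock with its knob up at about (415,375), and the gripper is clear of it. I'm handing the job in.

```bash
python3 -c "from cell import job; print(job.sign_off())"
```

```text
the job is handed in; nothing more can be done
None
```

The teal brush hung bristles-down in the grey fork, was clamped again and taken out, and now stands knob-up on the bottom of the white crock; I handed the job in at about 20 s with the gripper clear, and no verdict was returned.

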